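# Hold a sample plate flush on a sloped sprung stage

## Task

Pick up the sample plate by its upright rib and press its underside flush onto the sloped face of the tilting stage for a reading: feel for the slope so that the plate bears on both raised lands, centred on the face and square with it, its long side up the slope. Push gently until the sprung face has gone in about half of its 12 mm travel, never to its stop, and finish like that, still gripping the plate and holding it pressed there, with neither gripper nor arm touching the stage. Leave the other things on the bench where they are.

Things in the scene. Friction and masses are not known exactly. Their poses are not given: they have to be found in the camera images.
- sample_plate: Loose bare-metal plate (0.08-0.16 kg), mm: 80 (x) x 50 (y) x 5, with a black upright rib mid-top, 40 long (x), 14 thick (y), up to 45 above the underside. Origin: centre of the flat underside, z up through the rib. Starts flat on the worktop, rib up; same after a half turn about z. Lightly gripped across the rib's flat sides (y), it can swivel about y between the fingers.
- stage: Grey stage fixed to the worktop, mm: foot 110 (x) x 96 (y) x 8, two cheeks at y = +-41.5, 64 high; the face between them tilts about y, axis 58 above the worktop. Origin: centre of the foot's underside, z up. The face is clamped rigidly at an unknown slope of 0.14 to 0.45 rad, descending to the stage's -x side (roughly towards the robot).
- stage_top (a point): Centre of the sloped face at the level of its land tops, 20 mm from the tilt axis when not pressed; moves with the sprung face. z: outward normal; x: up the slope; y: level. Face: bare-metal plate 84 (x) x 64 (y) x 6 mm with two raised steel bars (lands) across it, 10 (x) x 60 (y), 4 high, at x = -30 and +30.
- stage_land_low: Lower land of the face (towards the robot), a bar 10 x 60 x 4 mm. Origin: centre of its top surface, axes as stage_top.
- stage_land_high: Upper land of the face, a bar 10 x 60 x 4 mm. Origin: centre of its top surface, axes as stage_top.
- stage_face (a joint): How far the sprung face is pushed in along its normal, m: 0 at rest, stop at 0.012. Spring: about 3 N to start it, then 0.8 N per mm (about 7 to 8 N at 0.006). It moves straight in and cannot rock, so a plate that is not flush bears on one land only.
- mouse_1: black computer mouse, 108 x 63 x 40 mm, loose bystander. Origin: centre of its underside.
- jar: brown screw-top jar with white cap, 45 diameter x 55 tall mm, loose bystander. Origin: centre of its underside.
- tape: roll of white tape lying flat, 52 diameter x 16 mm, loose bystander. Origin: centre of its underside.
- spanner: flat steel open-ended spanner, 147 long, 6 thick mm, loose bystander. Origin: centre of its underside.
- tee: small brass tee fitting, 37 x 38 x 13 mm, loose bystander. Origin: centre of its underside.
- key: steel hex key lying flat, 94 x 30 x 8 mm, loose bystander. Origin: centre of its underside.
Things that resemble listed ones, but are neither listed nor needed, are in the scene too. Several things look just like the sample_plate: the one meant starts farthest to the robot's right.

How it is judged:
On the way, in this order (a step that is already met when the one before it is completed fails the run):
1. the plate is lifted off the worktop in the fingers (height (world z) of sample_plate above 0.035 m and contact force between the fingers and sample_plate above 1 N and contact force between sample_plate and stage below 0.1 N), for 0.2 s.
2. the plate rests flush on both lands (contact force between sample_plate and stage_land_low above 1 N and contact force between sample_plate and stage_land_high above 1 N and angle between the z axis of sample_plate and the z axis of stage_top, either way round below 0.05 rad), for 0.2 s.
At the end, for the whole second after the job is handed in: Plate gripped in the fingers, bearing on both lands (over 1 N each), within 0.05 rad of the face's slope and 0.14 rad of its direction, centred within 10 mm along and across, the sprung face pushed in 2.5 to 9.8 mm, the plate still; arm and fingers not touching the stage (all of step 2 and angle between the x axis of sample_plate and the x axis of stage_top, either way round below 0.14 rad and x of sample_plate in the frame of stage_top between -0.01 and 0.01 m and y of sample_plate in the frame of stage_top between -0.01 and 0.01 m and value of joint stage_face between 0.0025 and 0.0098 m and contact force between the fingers and sample_plate above 2 N and contact force between each of the arm, the fingers and stage below 0.5 N and linear speed of sample_plate below 0.02 m/s); the arm keeps its last pose, push and grip.
It fails at once if the sprung face is driven to its stop (value of joint stage_face above 0.0118 m).
It fails at once if a bystander is pushed away (over 30 mm) (distance of any of mouse_1, jar, tape, spanner, tee, key from where it was at the start of the episode above 0.03 m).
It also fails if it takes over 42 s, if anything falls off the work surface, if the arm or the gripper's body presses on something with over 40 N, if the wrist force passes 120 N, or if a joint passes its speed limit or range.

## Robot

A 6-joint arm with a two-finger parallel gripper is mounted at the origin on a cart in front of the work surface, level with it; the furniture and walls round the work are solid. World frame = base frame: x ahead of the robot, y to its left, z up, the work surface at z = 0. Lengths are in m, angles in rad, forces in N, time in s.
With the tool pointing down it reaches from about 0.325 to 0.9 m from the base axis. Payload 6.1 kg.
Tool frame: the origin (TCP) lies midway between the tips of the shut fingers; the grasp point (between the pads) lies 19 mm behind it; z points along the fingers, y is the line along which they close (so a half turn about z gives the same grasp; the last joint's range is limited). The gripper opens to 85 mm and grips with 20 to 120 N. Pads are 22 mm wide; open, the fingers measure 114 mm over their backs; the gripper's body (76 mm by 85 mm) begins 54 mm behind the grasp point. The pads swing forward as they close: fully open they stand 13 mm farther back than shut.
Start: joints at [1.221, 0.22, 1.526, -0, 1.395, -0.126], TCP at [0.139, 0.609, 0.231] pointing down, gripper open.
Joint ranges: [-2.98, 2.98], [-0.91, 2.08], [0.09, 2.57], [-1.24, 4.39], [0.2, 2.65], [-2.68, 2.68]. Speed limits (rad/s): [2.57, 2.57, 3.01, 3.14, 3.14, 3.14].

## Interface

Orientations are given as [roll, pitch, yaw] about the fixed x, y, z axes, in that order (R = Rz(yaw) Ry(pitch) Rx(roll)).
In Python, from plant import movep, move_l, set_joints, gripper_to, hold, inverse_kinematics, observe, get_image, get_calibration, Unreachable, job_done gives the robot as it stands. Calls block until the motion is done:
- movep(position, orientation): joint-space move of the TCP to a pose.
- move_l(position, feed=0.15, rotation=None, max_force=None): straight line of the TCP; rotation=None keeps the orientation; feed is the mean speed in m/s. With max_force (N) it stops when the force on the tool has changed by that much, and returns True; else False.
- set_joints(angles): joint-space move.
- gripper_to(opening, f_grip=None): finger opening in m; f_grip is the grip in N (None keeps the last); returns when the fingers have stopped.
- hold(seconds).
- inverse_kinematics(position, orientation): joint angles nearest the present ones, or None.
- observe(): the state.
- get_image(name): name is "scene" or "top"; returns (picture, depth): 420x560x3 uint8, red, green, blue; 420x560 float32, m along the optical axis (not along the pixel's ray), 0 where there is no reading.
- get_calibration(name): a dict with "intrinsics" (3x3 intrinsics, pixels), "world_from_camera" (4x4, takes a point from camera to world coordinates). Camera axes: x right, y down, z forward; pixel columns grow to the right and rows downward; lengths in m; the calibration is good to about 2 mm. A picture is of the moment at which its call begins. get_calibration takes no time and is no camera call.
A pose or a line that the arm cannot do raises Unreachable and nothing moves.
- job_done(): hands the job in; it is judged then, once.
The state is a dict: "time_s": time; "q": joint angles; "joint_velocities": joint speeds; "joint_torque": joint torques, N m; "eef_pos": TCP position; "tcp_rot": TCP orientation; "ft_force": force on the tool from outside, world axes, zero at the start; "torque": the same for the moment, N m; "opening": finger opening in m; "grasp_force": force on a finger pad.
Only numpy, scipy, OpenCV 4.12 (cv2) and the standard library are available. Lean on these libraries where they do the work, as an engineer would, in place of code of your own. Each camera call takes 0.05 s, during which the arm holds its last target. There are 200 camera calls.

## Working session

There is one attempt and no reset: what is moved stays moved. The work goes in short steps, each a Python script; the robot and the scene stay as the last script left them, time stands still between calls to the robot, and variables do not carry over. Pictures are saved under pics/ and viewed, at most 10 in all, crops included, and the job is handed in when it is done.

```bash
mkdir -p pics; ls
python3 - <<'E'
from plant import *
import cv2,numpy as np
for n in("scene","top"):
    p,d=get_image(n);cv2.imwrite(f"pics/{n}0.png",p[:,:,::-1]);np.save(f"{n}0.npy",d);c=get_calibration(n);print(n,c,(d>0).mean())
print(observe())
E
```

```text
pics
scene {'intrinsics': array([[399.75641159,   0.        , 282.34343656],
       [  0.        , 399.75641159, 212.47432775],
       [  0.        ,   0.        ,   1.        ]]), 'world_from_camera': array([[-8.14716252e-01, -3.90351020e-01,  4.28793086e-01,
         1.97197450e-01],
       [-5.79859164e-01,  5.49577265e-01, -6.01438426e-01,
         6.09128611e-01],
       [-8.82828313e-04, -7.38641260e-01, -6.74098145e-01,
         6.58510080e-01],
       [ 0.00000000e+00,  0.00000000e+00,  0.00000000e+00,
         1.00000000e+00]])} 0.9679039115646259
top {'intrinsics': array([[449.29984254,   0.        , 274.48193801],
       [  0.        , 449.29984254, 217.22705797],
       [  0.        ,   0.        ,   1.        ]]), 'world_from_camera': array([[-0.01966171, -0.98955267,  0.14282485,  0.41206736],
       [-0.99958741,  0.01646407, -0.02353606,  0.1060017 ],
       [ 0.02093869, -0.14322868, -0.9894681 ,  1.08809031],
       [ 0.        ,  0.        ,  0.        ,  1.        ]])} 0.996062925170068
{'time_s': 0.1, 'q': array([ 1.22090280e+00,  2.21165769e-01,  1.52751135e+00,  1.81171708e-06,
        1.39471547e+00, -1.26105963e-01]), 'joint_velocities': array([ 6.98033706e-05, -1.26465584e-03, -3.30398127e-03,  1.23180135e-04,
        4.43951113e-04, -1.01804786e-04]), 'joint_torque': array([ 9.28707013e-04, -4.98245716e+01, -3.90544796e+01, -2.66428069e-04,
        5.82729816e-03, -3.60196310e-06]), 'eef_pos': array([0.13851702, 0.60888597, 0.23028943]), 'tcp_rot': array([-3.13980723e+00, -2.28150402e-04,  2.91780456e+00]), 'ft_force': array([-0.26893109,  0.40193424,  0.23806911]), 'torque': array([ 0.04274019,  0.00865598, -0.02229636]), 'grasp_force': 0.0, 'opening': 0.08562451886421336}
```

View pics/scene0.png

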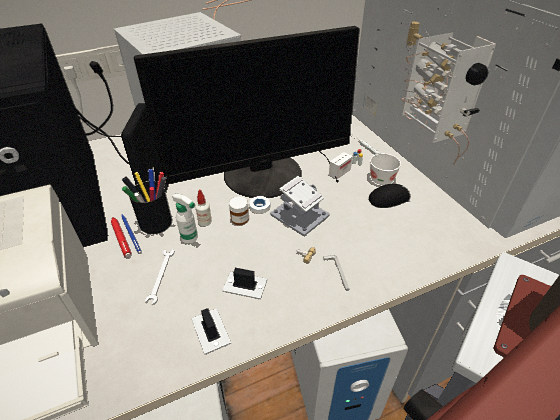

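View pics/top0.png

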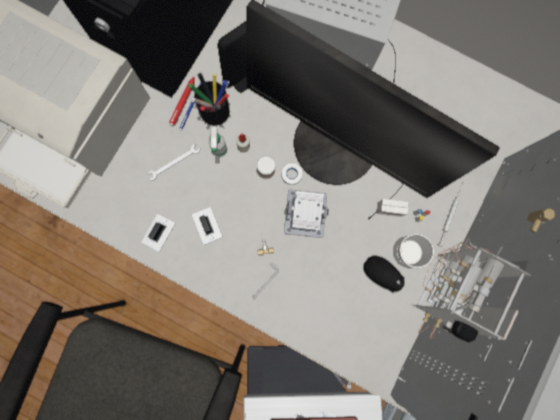

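Scene: plate candidates at (211,327) and (244,282), stage at (300,205). Top: plate look-alikes at (157,232) and (206,226), stage at (307,213), and a white box at (395,207) that needs ruling out. Columns to the right in top are −y, so (206,226) is the candidate.

```bash
cat > h.py <<'E'
import numpy as np,cv2
from plant import *
def cloud(d,n):
    c=get_calibration(n);K=c["intrinsics"];T=c["world_from_camera"]
    v,u=np.mgrid[:d.shape[0],:d.shape[1]]
    P=np.stack([(u-K[0,2])/K[0,0]*d,(v-K[1,2])/K[1,1]*d,d],-1)
    W=P@T[:3,:3].T+T[:3,3]; W[d<=0]=np.nan
    return W
def rect(pts):
    (c,s,a)=cv2.minAreaRect((pts[:,:2]*1000).astype(np.float32)); return np.array(c)/1000,s,a
E
cat > m.py <<'E'
from h import *
a=cv2.imread("pics/top0.png");b=cv2.imread("pics/scene0.png")
T=cloud(np.load("top0.npy"),"top");S=cloud(np.load("scene0.npy"),"scene")
for n,W,pts in(("top",T,[(157,232),(206,226),(395,207),(307,213),(265,250),(292,173),(265,166),(384,272),(265,281)]),("scene",S,[(211,340),(244,292),(340,160),(300,195),(309,255)])):
    for u,v in pts: print(n,u,v,W[v,u].round(3))
for n,W in(("top",T),("scene",S)):
    x,y,z=W[...,0],W[...,1],W[...,2]
    q=W[35:60,:] 
    for nm,img in((n,a if n=="top" else b),):
        g=img.min(-1)
        c0=T[226,206]
        near=np.hypot(x-c0[0],y-c0[1])<.06
        tab=near&(z<.02); pl=near&(g>225)
        rib=near&(img.max(-1)<70)
        print(n,"plate z med/bench z",np.nanmedian(z[pl]),np.nanmedian(z[near&(g<225)&(g>120)]),pl.sum())
        for m in (pl|rib,rib): print("  ",m.sum(),rect(W[m]),np.nanmax(z[m]).round(3))
A=cv2.resize(a[140:300,130:430],None,fx=2.6,fy=2.6,interpolation=cv2.INTER_CUBIC)
cv2.imwrite("pics/c1.png",A)
B=cv2.resize(b[140:350,180:420],None,fx=2.8,fy=2.8,interpolation=cv2.INTER_CUBIC);cv2.imwrite("pics/c2.png",B[:600])
E
python3 m.py
```

```text
top 157 232 [0.533 0.356 0.041]
top 206 226 [0.545 0.241 0.044]
top 395 207 [ 0.582 -0.204  0.047]
top 307 213 [0.567 0.007 0.074]
top 265 250 [0.489 0.105 0.01 ]
top 292 173 [ 0.68   0.034 -0.001]
top 265 166 [0.685 0.101 0.052]
top 384 272 [ 0.43  -0.173  0.033]
top 265 281 [0.415 0.106 0.002]
scene 211 340 [0.519 0.378 0.007]
scene 244 292 [0.539 0.262 0.005]
scene 340 160 [ 0.582 -0.195  0.046]
scene 300 195 [0.572 0.013 0.071]
scene 309 255 [0.483 0.11  0.013]
top plate z med/bench z 0.005488673365954044 0.0011333384441458705 247
   288 (array([0.55176691, 0.24531763]), (73.97154998779297, 43.072349548339844), 21.311779022216797) 0.047
   41 (array([0.55160205, 0.23891243]), (40.704463958740234, 10.431641578674316), 5.891056537628174) 0.047
scene plate z med/bench z 0.0047892157379912925 -0.00011758806208256312 413
   804 (array([0.55052228, 0.24557097]), (78.59819030761719, 50.825313568115234), 21.37989044189453) 0.047
   391 (array([0.54960504, 0.24796373]), (44.401397705078125, 19.234102249145508), 23.037395477294922) 0.047
```

View pics/c1.png

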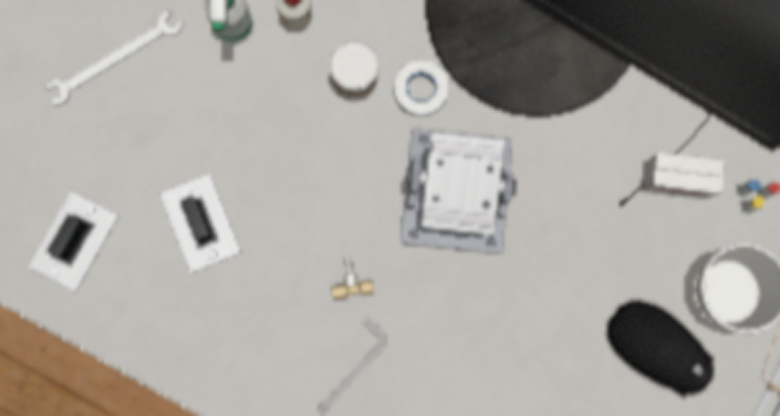

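View pics/c2.png

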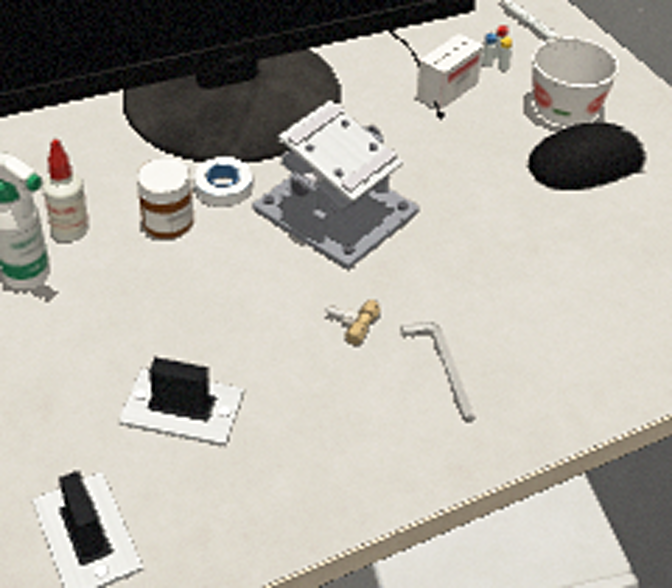

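Crops: plate candidates in the c1 crop at (72,242) and (200,222), with the latter farther right (lower y: 0.245 vs 0.356). The (685,172) item is a box with a red label, and (465,190) is the stage, so the target is top pixel (206,226). It measures 79×51 mm with its top at z≈0.005 and rib top at ≈0.045, which matches. Next: stage measurement, then the pick-up.

```bash
cat > s.py <<'E'
from h import *
T=cloud(np.load("top0.npy"),"top");S=cloud(np.load("scene0.npy"),"scene")
for n,W in(("top",T),("scene",S)):
    img=cv2.imread(f"pics/{n}0.png")
    x,y,z=W[...,0],W[...,1],W[...,2]
    near=np.hypot(x-.567,y-.007)<.085
    foot=near&(z>.004)&(z<.10)
    print(n,"all",rect(W[foot]))
    f=near&(z>.05)&(img.min(-1)>150)
    k=cv2.connectedComponentsWithStats(f.astype(np.uint8));i=1+k[2][1:,4].argmax();f=k[1]==i
    P=W[f];
    for _ in range(4):
        c=P.mean(0);nn=np.linalg.svd(P-c)[2][2];nn*=np.sign(nn[2]);r=(P-c)@nn;P=P[abs(r)<.006]
    print(n,"face",len(P),"c",c.round(4),"n",nn.round(3),"tilt",np.arccos(nn[2]).round(3),"az",np.degrees(np.arctan2(-nn[1],-nn[0])).round(1),"rms",r.std().round(4))
    # rectify the face: coordinates in face plane
    u=np.array([nn[2],0,-nn[0]]);u/=np.linalg.norm(u);v=np.cross(nn,u)
    q=np.c_[(W[f]-c)@u,(W[f]-c)@v]
    r=rect(q);print("  face rect c",(c+r[0][0]*u+r[0][1]*v).round(4),r[1],r[2], "axis dir deg base u")
for p in([.5505,.2455,.15],[.55,.01,.2]):
    for o in([np.pi,0,.373],[np.pi,0,.373-np.pi]): print(p,o,inverse_kinematics(p,o))
E
python3 s.py
```

```text
top all (array([0.56995422, 0.00393932]), (159.67562866210938, 160.20928955078125), 84.86447143554688)
top face 987 c [0.5732 0.006  0.0748] n [-0.261  0.032  0.965] tilt 0.266 az -7.0 rms 0.0024
  face rect c [0.5728 0.0053 0.0747] (77.19698333740234, 83.91622161865234) 82.88936614990234 axis dir deg base u
scene all (array([0.57625769, 0.00586769]), (99.29405975341797, 112.30426788330078), 83.426513671875)
scene face 682 c [0.5721 0.0075 0.0738] n [-0.262  0.027  0.965] tilt 0.267 az -6.0 rms 0.0021
  face rect c [0.5722 0.0013 0.074 ] (75.48420715332031, 84.03704833984375) 82.9756088256836 axis dir deg base u
[0.5505, 0.2455, 0.15] [3.141592653589793, 0, 0.373] [ 2.88715285e-01  2.36815980e-01  1.66450163e+00 -4.44089210e-16
  1.24027505e+00  1.48651161e+00]
[0.5505, 0.2455, 0.15] [3.141592653589793, 0, -2.768592653589793] [ 0.28871528  0.23681598  1.66450163  0.          1.24027505 -1.65508104]
[0.55, 0.01, 0.2] [3.141592653589793, 0, 0.373] [-1.25196380e-01  6.64293241e-02  1.75749409e+00 -4.44089210e-16
  1.31766924e+00  1.07259995e+00]
[0.55, 0.01, 0.2] [3.141592653589793, 0, -2.768592653589793] [-0.12519638  0.06642932  1.75749409  0.          1.31766924 -2.06899271]
```

```bash
cat > g.py <<'E'
from h import *
np.set_printoptions(precision=4,suppress=True)
o=[np.pi,0,.373];p=[.5505,.2455]
gripper_to(.045,25)
movep(p+[.14],o)
print(move_l(p+[.060],.2,max_force=8))
print(move_l(p+[.012],.06,max_force=8))
s=observe();print(s["eef_pos"],s["ft_force"])
gripper_to(0.0,25);s=observe();print("grip",s["opening"],s["grasp_force"],s["eef_pos"])
move_l(p+[.13],.12);s=observe();print(s["opening"],s["grasp_force"],s["ft_force"],s["torque"],s["time_s"])
for n in("scene","top"):
    a,d=get_image(n);cv2.imwrite(f"pics/{n}1.png",a[:,:,::-1]);np.save(f"{n}1.npy",d)
a=cv2.imread("pics/scene1.png");cv2.imwrite("pics/c3.png",cv2.resize(a[130:350,150:400],None,fx=2.6,fy=2.6))
E
python3 g.py
```

```text
False
False
[0.5509 0.2456 0.0123] [ 0.2646 -0.3056 -0.5702]
grip 0.013579677850300408 27.052565217018127 [0.551  0.2456 0.0126]
0.01339967807679613 26.603786051273346 [-0.2431 -0.6512 -2.0907] [-0.0386  0.029  -0.0248] 5.5917
```

View pics/c3.png

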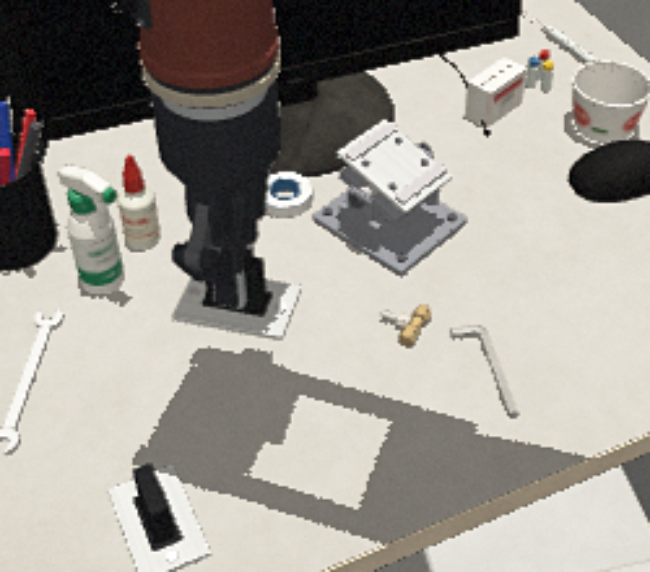

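The plate hangs level in the fingers at crop (237,305); the stage and bystanders are undisturbed. Next: approach above the face with the tool tilted, measure how the plate sits in hand, and look again.

```bash
cat >> h.py <<'E'
from scipy.spatial.transform import Rotation as Ro
np.set_printoptions(precision=4,suppress=True)
YAW=np.radians(-6.7);C=np.array([.5712,.0062,.0773])
def ori(th,yaw=YAW): return [np.pi,-th,yaw]
def axes(th,yaw=YAW):
    R=Ro.from_euler('xyz',[0,-th,yaw]).as_matrix();return R   # columns: up-slope x, level y, normal z
def inhand(W,img):
    s=observe();R=Ro.from_euler('xyz',s["tcp_rot"]).as_matrix()
    q=(W-s["eef_pos"])@R   # tool frame
    near=(abs(q[...,0])<.06)&(abs(q[...,1])<.045)&(q[...,2]>-.005)&(q[...,2]<.022)&(img.min(-1)>90)
    P=q[near];print("n",near.sum(),"x",np.percentile(P[:,0],[1,99]),"y",np.percentile(P[:,1],[1,99]),"z",P[:,2].mean())
    A=np.c_[P[:,:2],np.ones(len(P))];print("slope fit",np.linalg.lstsq(A,P[:,2],rcond=None)[0],"rect",rect(P))
E
cat > a.py <<'E'
from h import *
inhand(cloud(np.load("scene1.npy"),"scene"),cv2.imread("pics/scene1.png"))
th=.266;R=axes(th);n=R[:,2]
movep(C+n*.06+[0,0,.03],ori(th))
print(move_l(C+n*.042,.1,max_force=8))
s=observe();print(s["eef_pos"],s["tcp_rot"],s["ft_force"],s["torque"],s["time_s"])
for k in("scene","top"):
    a,d=get_image(k);cv2.imwrite(f"pics/{k}2.png",a[:,:,::-1]);np.save(f"{k}2.npy",d)
    print(k);inhand(cloud(d,k),a)
a=cv2.imread("pics/scene2.png");cv2.imwrite("pics/c4.png",cv2.resize(a[120:290,200:400],None,fx=3.4,fy=3.4))
E
python3 a.py
```

```text
n 564 x [-0.04    0.0389] y [-0.0264  0.0224] z 0.007864076942642276
slope fit [-0.0007 -0.0234  0.0076] rect (array([-0.0004, -0.0015]), (51.14645004272461, 80.69789123535156), 89.10889434814453)
False
[0.5605 0.008  0.1178] [-3.1415 -0.2657 -0.1161] [-0.6925  0.2274 -1.4644] [0.0294 0.1603 0.0052] 7.2667
scene
n 377 x [-0.0408  0.0377] y [-0.0266  0.0228] z 0.008471827333852601
slope fit [ 0.0016 -0.0157  0.0083] rect (array([-0.0013, -0.0011]), (79.61396026611328, 51.927188873291016), 0.4999845623970032)
top
n 180 x [0.0157 0.0395] y [-0.0253  0.0235] z 0.007232338921351757
slope fit [ 0.052  -0.0162  0.0056] rect (array([ 0.0283, -0.0011]), (50.64851760864258, 24.159460067749023), 83.54278564453125)
```

View pics/c4.png

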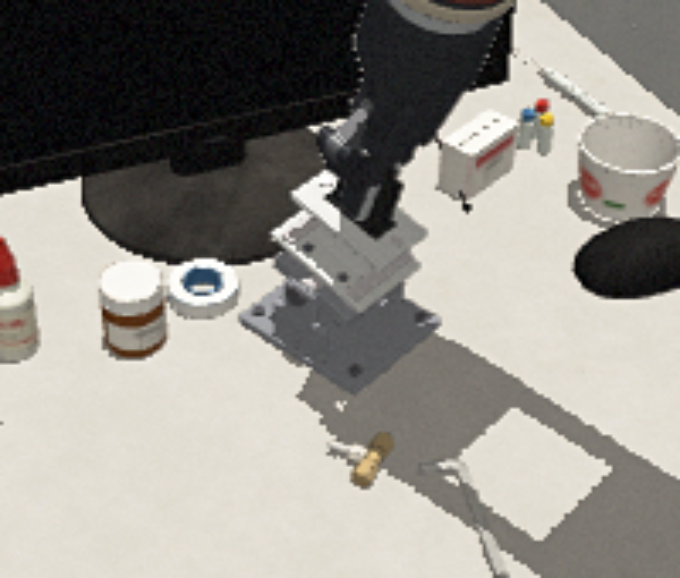

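The plate is above the face, parallel to it in the view and centred in hand within ~1 mm. Now feel for contact along the normal in small steps.

```bash
cat > d.py <<'E'
from h import *
th=.266;R=axes(th);n=R[:,2]
move_l(C+n*.019,.08,max_force=5);hold(.3)
s=observe();f0,t0=s["ft_force"],s["torque"]
for h in(.016,.014,.013,.012,.011,.010,.009):
    hit=move_l(C+n*h,.02,max_force=7);hold(.15);s=observe()
    f=(s["ft_force"]-f0)@R;t=(s["torque"]-t0)@R
    print(h,hit,"hgt",((s["eef_pos"]-C)@R),"f",f,"t",t,"t",s["time_s"])
    if f[2]>4.5 or hit:break
E
python3 d.py
```

```text
0.016 False hgt [-0.     0.     0.016] f [ 1.6499 -0.5145 -0.4357] t [0.1596 0.0578 0.0757] t 8.55
0.014 False hgt [0.    0.    0.014] f [ 0.4809  0.5503 -0.3104] t [0.0825 0.0455 0.0633] t 8.95
0.013 False hgt [-0.     0.     0.013] f [ 1.3345  0.0062 -0.0001] t [0.0688 0.0548 0.1129] t 9.35
0.012 False hgt [0.0002 0.     0.0122] f [ 0.1557 -0.1893  2.2052] t [0.077  0.0588 0.0344] t 9.75
0.011 False hgt [0.0002 0.     0.0111] f [ 0.6379 -0.0926  3.4184] t [ 0.0182 -0.032   0.116 ] t 10.15
0.01 False hgt [0.0002 0.     0.0101] f [ 0.9898 -0.1269  4.3369] t [ 0.0283 -0.0866  0.0778] t 10.55
0.009 False hgt [0.0002 0.     0.0091] f [ 0.3565 -0.4328  5.4389] t [ 0.0718 -0.1174  0.0432] t 10.95
```

```bash
cat > r.py <<'E'
from h import *
R0=axes(.266);P=C+R0[:,2]*(-.0035)     # plate underside centre held here
def avg(k=15):
    f=[];t=[]
    for _ in range(k):
        hold(.02);s=observe();f.append(s["ft_force"]);t.append(s["torque"])
    return np.mean(f,0),np.mean(t,0),np.std(t,0)/k**.5
for th in(.266,.29,.315,.29,.266,.245):
    R=axes(th);move_l(P+R[:,2]*.0122,.03,rotation=ori(th))
    f,t,e=avg();s=observe();print(th,s["tcp_rot"][1].round(4),"f",f@R0,"t",t@R0,"se",e[1],"time",s["time_s"])
E
python3 r.py
```

```text
0.266 -0.2665 f [0.7405 0.765  4.0529] t [ 0.0338 -0.012   0.0048] se 0.00565019854268693 time 11.45
0.29 -0.2893 f [-0.1883  0.5448  4.7975] t [0.0214 0.3216 0.0165] se 0.009600589236897229 time 11.95
0.315 -0.3147 f [-0.5495  0.254   5.3088] t [ 0.0023  0.3945 -0.0059] se 0.005938350267069526 time 12.45
0.29 -0.2901 f [-0.2886 -0.4179  4.8087] t [-0.1027  0.3708  0.006 ] se 0.007391446126755891 time 12.95
0.266 -0.2667 f [-0.2092 -0.1582  3.9852] t [-0.1048  0.0785 -0.0214] se 0.006921568662669172 time 13.45
0.245 -0.2456 f [-0.2442 -0.4198  4.737 ] t [-0.0883 -0.035  -0.0106] se 0.007740544565018342 time 13.95
```

Torque swings between about ±F·30 mm saturation (one land only) around the unloaded 0.16, so flush is at about 0.276 rad. Set that and press to half travel.

```bash
cat > p.py <<'E'
from h import *
exec(open("r.py").read().split("for th")[0].split("\n",1)[1])
for th,dep in((.276,.0035),(.276,.006)):
    R=axes(th);move_l(C+R0[:,2]*(-dep)+R[:,2]*.0122,.02,rotation=ori(th)) if 0 else move_l(C-axes(.266)[:,2]*dep+R[:,2]*.0122,.02,rotation=ori(th))
    f,t,e=avg(25);s=observe();print(th,dep,"f",f@R,"t",t@R,"se",e[1],s["opening"],s["grasp_force"],s["eef_pos"],"time",s["time_s"])
for k in("scene","top"):
    a,d=get_image(k);cv2.imwrite(f"pics/{k}3.png",a[:,:,::-1]);np.save(f"{k}3.npy",d)
    print(k);inhand(cloud(d,k),a)
a=cv2.imread("pics/scene3.png");cv2.imwrite("pics/c5.png",cv2.resize(a[150:260,240:360],None,fx=5.2,fy=5.2,interpolation=cv2.INTER_CUBIC))
E
python3 p.py
```

```text
0.276 0.0035 f [-0.245   0.7867  4.2761] t [0.05   0.3256 0.0043] se 0.007604389207058681 0.013335058082988117 27.451981902122498 [0.5687 0.0066 0.0855] time 14.6167
0.276 0.006 f [-0.9132  0.8819  6.158 ] t [0.083  0.5474 0.    ] se 0.005442417588461998 0.013790243790981416 27.706459164619446 [0.5693 0.0065 0.0832] time 15.3083
scene
n 566 x [-0.0413  0.0395] y [-0.0428  0.0333] z 0.011364657746304765
slope fit [-0.021  -0.1124  0.0096] rect (array([-0.0024,  0.0005]), (83.88441467285156, 88.09680938720703), 5.652310371398926)
top
n 285 x [0.0136 0.0429] y [-0.0311  0.0314] z 0.010250016470139251
slope fit [ 0.1948 -0.0205  0.004 ] rect (array([ 0.0259, -0.0042]), (34.090492248535156, 74.1109848022461), 0.3908608853816986)
```

View pics/c5.png

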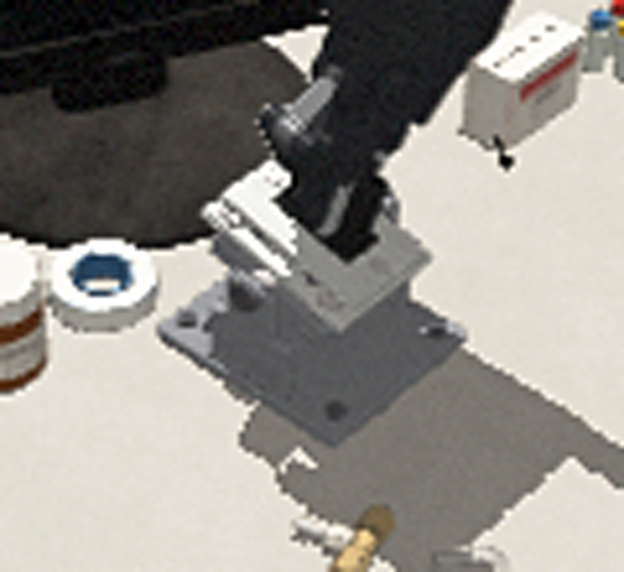

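Pressed view: the plate (crop (330,260)) overlies the face, with its edges parallel to the stage's and both margins visible. Torque says it is low-land heavy, and the normal-force minimum sits near 0.268, so I'll do a fine scan there at this depth.

```bash
cat > q.py <<'E'
from h import *
exec(open("r.py").read().split("for th")[0].split("\n",1)[1])
for th in(.272,.268,.264,.260,.256):
    R=axes(th);move_l(C-axes(.266)[:,2]*.006+R[:,2]*.0122,.02,rotation=ori(th))
    f,t,e=avg(30);s=observe();print(th,"f",f@R,"t",t@R,"tool",s["tcp_rot"],s["grasp_force"],"time",s["time_s"])
E
python3 q.py
```

```text
0.272 f [-1.0057  0.8991  6.2214] t [ 0.0713  0.53   -0.0272] tool [-3.1415 -0.2715 -0.117 ] 27.698039710521698 time 16.1583
0.268 f [-1.5422  0.9245  6.1873] t [0.0623 0.4083 0.0075] tool [-3.1415 -0.2674 -0.1169] 27.70261824131012 time 16.9083
0.264 f [-2.1884  0.9323  6.3437] t [0.0681 0.2758 0.0083] tool [-3.1415 -0.2635 -0.1168] 27.73195445537567 time 17.6583
0.26 f [-2.1359  0.8518  6.3309] t [0.0783 0.2832 0.0105] tool [-3.1416 -0.2594 -0.1168] 27.744482159614563 time 18.4083
0.256 f [-2.3172  0.6945  6.4173] t [0.0747 0.283  0.0219] tool [-3.1416 -0.2554 -0.1168] 27.755698263645172 time 19.1583
```

Taking moments about the plate underside (wrist lever ≈0.24 m), balance is at ≈0.268. I'll lift a few mm for a clean baseline, re-press, and trim the angle on the moment.

```bash
cat > w.py <<'E'
from h import *
exec(open("r.py").read().split("for th")[0].split("\n",1)[1])
L=.24;th=.268;N=axes(.266)[:,2];R=axes(th)
move_l(C+N*.004+R[:,2]*.0122,.04,rotation=ori(th));f0,t0,_=avg(40)
print("base",f0@R,t0@R)
for i,dep in enumerate((.004,.006,.006,.006)):
    R=axes(th);move_l(C-N*dep+R[:,2]*.0122,.02,rotation=ori(th))
    f,t,e=avg(30);f=(f-f0)@R;t=(t-t0)@R;m=t[1]+L*f[0];s=observe()
    print(round(th,4),dep,"f",f,"ty",t[1],"m",m,"x_load",-m/f[2],s["grasp_force"],"time",s["time_s"])
    if dep>.005 and abs(m)<.06: break
    if i<3: th-=np.clip(m*.012,-.003,.003)
E
python3 w.py
```

```text
base [-0.3118 -0.0651 -1.1205] [-0.0019  0.1859 -0.0014]
0.268 0.004 f [0.7663 0.476  5.2931] ty -0.029946640621931208 m 0.15396266876805614 x_load -0.029087633881023887 27.427139282226562 time 21.275
0.2662 0.006 f [0.6416 0.5606 6.9393] ty -0.14440947852592168 m 0.009566776379343694 x_load -0.0013786364797832682 27.66315847635269 time 22.025
```

Load is centred (x_load ≈ −1 mm), the force is 6.9 N (≈5 mm in), and grip is 27 N. Handing in.

```bash
python3 -c "
from plant import *
hold(.3);s=observe();print(s['ft_force'],s['torque'],s['grasp_force'],s['time_s']);print(job_done())"
```

```text
[-1.17976206  1.06953599  6.64325297] [-0.04292922  0.06979042  0.00886077] 27.663992643356323 22.325
the job is handed in; nothing more can be done
None
```

I handed the job in at 22.3 s with the plate still gripped at about 28 N and pressed on the stage face at a slope of about 0.266 rad, the load balanced between both lands and the face about 5 mm in by spring force; the verdict was not reported back.

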